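# Index the parts table and hold an adapter up to the inspection camera

### The job

Turn the indexing table one stop clockwise (seen from above) by its centre handle, so that the smaller mains adapter comes to the gap in the keeper rail, and leave the table settled on that stop. Lift that adapter out through the gap and hold it up to the inspection camera on the bench: pins pointing straight into the lens, the two pins level side by side, their tips on the lens axis 80 mm in front of the lens. Finish while still holding it there, still; leave the bigger adapter in its nest, and touch neither the camera nor the other things lying about.

Things in the scene. Friction and masses are not known exactly. Their poses are not given: they have to be found in the camera images.
- index_table (a joint): Turning angle (rad) of the round aluminium plate (228 mm across, top 34 mm above the plywood board it stands on, at z = 0.206) on its fixed base. Reads 0 at the start, grows clockwise seen from above. Six even spring stops 1.047 rad (60 degrees) apart: the plate is drawn into the nearest stop with at most 0.13 N m, against slight friction. One stop clockwise is 1.047.
- index_base: Fixed grey base of the table, on a plywood board (top z = 0.172) in the open drawer; origin on its axis at the board, -x towards the gap. A steel keeper rail (8 mm bar, 36 to 44 mm above the plate top, radius 104 mm) keeps the parts in. It is open only 45 degrees either side of the pick-up nest, which faces the robot and starts empty.
- table_handle (a point): Centre of the black bar handle on the table's axis: bar 56 long, 14 thick, 22 mm high, its underside 47 mm and its top 69 mm above the plate top. x lies along the bar, y across its 14 mm thickness, z up; it turns with the table.
- adapter_small: The smaller mains adapter: cube 30 mm with two flat pins, loose, 60 g; starts in the nest right of the gap, pins towards the table's axis. Origin on its underside: cube x -23 to +7 mm, pins on to +24; y -15 to +15 (grip across these two faces); z up 0 to 30. It stands on the plate top between ribs 7 mm high, 3 mm thick, with 2 mm play; above these its sides are free.
- pin_tips (a point): Midpoint between the tips of the two pins of the smaller adapter, at (24, 0, 16.5) mm in its frame, same axes. The pins are 12 mm apart along y and point along +x.
- adapter_big: The bigger mains adapter, cube-like body 40 x 40 x 32 mm with two pins, 57 mm long overall; in the nest to the left of the gap at the start. It stays in its nest and travels with the table. Origin: centre of its underside, x towards its pins.
- big_nest (a point): Point of the table plate, on its top, on which the bigger adapter's origin stands; turns with the table.
- focus (a point): The empty point in the air on the lens axis, 80 mm in front of the lens face, where the pin tips belong. x points along the lens axis into the lens (away from the robot and 20 degrees upward), y is level, across the view.
- camera_stand: Fixed inspection camera on the edge of the bench top (which is at z = 0.211): base plate 90 x 80 x 10 mm, post 215 mm high, grey head 46 mm square with a dark round lens barrel 32 mm across that looks down at 20 degrees towards the robot. Origin: centre of the base plate's underside; -x is the side it looks to.
- tape_roll: Roll of tape, 68 x 74 x 12 mm, lying on the board at the left; leave alone.
- spool: Spool of solder wire, 53 x 65 x 34 mm, standing on the board at the left; leave alone.
- parts_tub: Round clear tub, 95 mm across and 34 mm high, on the board at the right; leave alone. The plywood board is 266 x 712 mm; in front of it the drawer front (x 0.39 to 0.41) rises to z = 0.173, behind it the bench top edge (x = 0.68) to z = 0.211.

How it is judged (in metres and radians):
On the way, in this order (a step that is already met when the one before it is completed fails the run):
1. the table rests on the next stop clockwise, with the smaller adapter still standing on it (value of joint index_table between 0.977 and 1.117 rad and velocity of joint index_table between -0.1 and 0.1 rad/s and height (world z) of adapter_small below 0.219 m and horizontal distance between adapter_small and table_handle below 0.12 m), for 0.3 s.
2. the smaller adapter is lifted out in the fingers, clear of the table (value of joint index_table between 0.977 and 1.117 rad and height (world z) of adapter_small above 0.25 m and contact force between the fingers and adapter_small above 0.3 N), for 0.2 s.
At the end, for the whole second after the job is handed in: Small adapter held still in the fingers only: pin tips within 15 mm of the point 80 mm before the lens, pins pointing into it within 0.2 rad and level side by side within 0.2 rad; table within 0.07 rad of the stop one clockwise of the start; big adapter within 20 mm of its nest (distance between pin_tips and focus below 0.015 m and angle between the x axis of adapter_small and the x axis of focus, either way round below 0.2 rad and angle between the y axis of adapter_small and the y axis of focus, either way round below 0.2 rad and x of adapter_small in the frame of focus below -0.005 m and contact force between the fingers and adapter_small above 0.3 N and contact force between camera_stand and anything else below 0.1 N and linear speed of adapter_small below 0.03 m/s and distance between adapter_big and big_nest below 0.02 m and value of joint index_table between 0.977 and 1.117 rad); the arm keeps its last pose, push and grip.
It fails at once if the bigger adapter leaves its nest (distance between adapter_big and big_nest above 0.025 m).
It fails at once if the camera is touched (contact force between camera_stand and anything else above 1.5 N).
It fails at once if a bystander is disturbed (moved more than 20 mm) (distance of any of tape_roll, spool, parts_tub from where it was at the start of the episode above 0.02 m).
It also fails if it takes over 50 s, if anything falls off the work surface, if the arm or the gripper's body presses on something with over 40 N, if the wrist force passes 120 N, or if a joint passes its speed limit or range.

### The arm

A 7-joint arm with a two-finger parallel gripper is mounted at the origin on a cart in front of the work surface, level with it; the furniture and walls round the work are solid. World frame = base frame: x ahead of the robot, y to its left, z up, the work surface at z = 0. Lengths are in mm, angles in rad, forces in N, time in s.
With the tool pointing down it reaches from about 400 to 875 mm from the base axis. Payload 4.4 kg.
Tool frame: the origin (TCP) lies on the front face of the gripper's body, between the roots of the fingers; the fingertips stand 73 mm ahead of it and the grasp point (between the pads) lies ahead of it (robot.pinch_z is the z of the grasp point in the tool frame, in mm); z points along the fingers, y is the line along which they close (so a half turn about z gives the same grasp; the last joint's range is limited). The gripper opens to 85 mm and grips with 20 to 120 N. Pads are 22 mm wide; open, the fingers measure 114 mm over their backs; the gripper's body (76 mm by 85 mm) begins 54 mm behind the grasp point. The pads swing forward as they close: fully open they stand 13 mm farther back than shut.
Start: joints at [1.135, 0.628, 0.038, 1.517, -0.027, 0.996, -0.02], TCP at [234.954, -606.064, 303.913] pointing down, gripper open.
Joint ranges: [-3.06, 3.06], [-0.37, 2.12], [-1.25, 1.32], [0.18, 2.47], [-1.1, 4.24], [0.23, 1.98], [-2.94, 2.94]. Speed limits (rad/s): [2.57, 2.57, 3.14, 3.14, 3.14, 3.14, 3.14].

### API

Orientations are given as a 3x3 rotation matrix whose columns are the frame's x, y, z axes.
In Python, from station import telemetry, imaging, workorder, models, robot gives the robot as it stands.
- The arm moves only by the tool move_arm, never from a script. Its argument "plan" is a list of rows, each a list of 5 numbers: the opening, from -1 (shut) to 1 (fully open), so that 0 is half open, then the shift along the tool's x, y, z as a fraction of full scale, then the turn about the tool's z as a fraction of full scale. In form: [[claw, tx, ty, tz, turn], ...]. A call has 1 to 12 rows; each row shifts and turns the commanded pose from where the row before left it, along the tool's axes as they then stand; what a row does not reach is not made up. Full scale, the value 1, is 0.04 m for a shift and 4 degrees for a turn. A row lasts 1/8 s, in which the tool goes at most 62.5 mm and 10.7 degrees, less where a joint would pass 70% of its speed; a pose out of reach is approached as far as the arm can. A call with a number of a shift or a turn outside -1 to 1 is refused whole. A call with a gripper value outside its range is refused whole. The fingers move at their own pace and stop on an object; "grip_force" is the grip in N (left out, the last holds). Time passes only in rows, so rows that do not move let the fingers close. It gives the time, the measured TCP pose, the force, the opening and the grip force at its end, in the units of the state.
- telemetry.read_state(): the state, without advancing time (a new reading comes with each control period).
- imaging.snapshot(name): name is "side" or "top"; returns a dict with "image" (480x640x3 uint8, red, green, blue), "fov_y" (degrees; the focal length in pixels is half the picture's height over the tangent of half this angle, whatever the lens; pixels are square), "cx", "cy" (the principal point, pixels), "xyz" and "orientation" of the camera in the world. Camera axes: x right, y down, z forward; pixel columns grow to the right and rows downward; lengths in mm; the calibration is good to about 2 mm. A picture is of the moment at which its call begins. There is no depth.
- workorder.close_job(): hands the job in; it is judged then, once.
Trained networks look in a picture, given as the dict that the camera call returned (one of the last four; its "shot" number tells which), for a name from the list of things; names that differ only in an ending like _2 or _b are one class to them, and where a whole thing is asked for, a point or a joint stands for the part that bears it (a point fixed in the world has none). Each returns a list of dicts, best first, with "conf" (0 to 1); they miss things now and then, are a little off and sometimes report something else, mostly with a low value. They report only what shows in the picture. A call takes as long as a camera call.
- models.look_for(picture, target): "at" ([x, y, z] in mm, in the coordinates of the camera as it stood for that picture, good to about 4 mm: the middle of the surface that is visible of it).
- models.regions_of(picture, target): "pixels" (480x640 bool, what is visible of it).
- models.tip_of(picture, target): "at" ([x, y, z] in mm, in the coordinates of the camera as it stood for that picture, good to about 4 mm: a listed point, or the origin of a listed thing).
The state is a dict: "t": time; "joints": joint angles; "dq": joint speeds; "joint_torque": joint torques, N m; "tool_pos": TCP position; "orientation": TCP orientation; "wrist_force": force on the tool from outside, world axes, zero at the start; "ft_torque": the same for the moment, N m; "finger_gap": finger opening in mm; "finger_force": force on a finger pad.
Only numpy, scipy, OpenCV 4.12 (cv2) and the standard library are available. Lean on these libraries where they do the work, as an engineer would, in place of code of your own. Each camera call takes 0.05 s, during which the arm holds its last target. There are 200 camera calls.

## Working session

There is one attempt and no reset: what is moved stays moved. The work goes in short steps, Python scripts to look and compute and a tool call to move; the robot and the scene stay as the last step left them, time stands still between calls to the robot, and variables do not carry over. Pictures are saved under pics/ and viewed, at most 10 in all, crops included, and the job is handed in when it is done.

Besides the shell and the picture viewer there is one more tool, called after "Call:" by a JSON object that holds its "fn" and its "kwargs", one argument or row to a line. move_arm: Moves the arm, as the interface text tells. Its arguments: {"type":"object","properties":{"plan":{"type":"array","items":{"type":"array","items":{"type":"number","minimum":-1,"maximum":1}}},"grip_force":{"type":"number"}},"required":["plan"]}

```bash
mkdir -p pics; ls; cat > h.py <<'E'
import numpy as np, cv2
from station import telemetry, imaging, workorder, models, robot
np.set_printoptions(precision=1,suppress=True)
def W(p,c): return np.array(p['xyz'])+np.array(p['orientation'])@np.array(c)
def proj(p,w):
    c=np.array(p['orientation']).T@(np.array(w)-np.array(p['xyz'])); f=240/np.tan(np.radians(p['fov_y'])/2)
    return np.array([p['cx']+f*c[0]/c[2],p['cy']+f*c[1]/c[2]])
def ray(p,uv):
    f=240/np.tan(np.radians(p['fov_y'])/2)
    d=np.array(p['orientation'])@np.array([(uv[0]-p['cx'])/f,(uv[1]-p['cy'])/f,1.]); return np.array(p['xyz'],float),d
def tri(rays):
    A=0;b=0
    for o,d in rays:
        d=d/np.linalg.norm(d);M=np.eye(3)-np.outer(d,d);A=A+M;b=b+M@o
    return np.linalg.solve(A,b)
def save(p,n): cv2.imwrite('pics/'+n+'.png',p['image'][:,:,::-1])
def find(p,n,f='tip_of'):
    return [(np.round(W(p,r['at']),1),round(r['conf'],2)) for r in getattr(models,f)(p,n)[:2]]
E
python3 - <<'E'
from h import *
print([ (k,getattr(robot,k)) for k in dir(robot) if k[0]!='_'])
s=telemetry.read_state(); print(s)
for n in ('side','top'):
    p=imaging.snapshot(n); save(p,n+'0'); print(n,p['xyz'],np.array(p['orientation']),p['fov_y'],p['cx'],p['cy'])
    for t in ['table_handle','pin_tips','adapter_small','adapter_big','camera_stand','index_base','focus','big_nest','tape_roll','spool','parts_tub']:
        print(t,find(p,t))
E
```

```text
pics
[('MotionError', <class 'station.MotionError'>), ('pinch_z', 53.900000000000006)]
{'t': 0.0, 'joints': array([ 1.1,  0.6,  0. ,  1.5, -0. ,  1. , -0. ]), 'dq': array([ 0., -0.,  0.,  0., -0., -0.,  0.]), 'joint_torque': array([  0. , -56.3,   1.2, -19.3,   0. ,   0. ,   0. ]), 'tool_pos': array([ 234.8, -605.6,  303. ]), 'orientation': array([[ 0.9,  0.4, -0. ],
       [ 0.4, -0.9,  0. ],
       [-0. , -0. , -1. ]]), 'wrist_force': array([ 0.2, -0.6,  1.2]), 'ft_torque': array([-0. , -0. ,  0.1]), 'finger_force': 0.0, 'finger_gap': 85.43127611773512}
side [  582.4 -1038.2   856.4] [[ 1.  -0.   0. ]
 [-0.  -0.5  0.9]
 [ 0.  -0.9 -0.5]] 49.332612095895236 323.60246735074963 235.9351769810354
table_handle [(array([539.8,   5.1, 261.6]), 0.69)]
pin_tips [(array([491.1, -39.5, 224.1]), 0.74)]
adapter_small [(array([473.3, -53.8, 205.8]), 0.55)]
adapter_big [(array([527.2,  82.4, 206.1]), 0.52)]
camera_stand [(array([781.8, 105.4, 209.4]), 0.8)]
index_base [(array([539.3,  -1.7, 168.5]), 0.88)]
focus []
big_nest [(array([527.1,  83.5, 205. ]), 0.92)]
tape_roll [(array([484.6, 281.4, 1
[... 323 characters left out ...]
747
table_handle [(array([540.9,   5. , 267.1]), 0.84)]
pin_tips [(array([490.6, -37.1, 221. ]), 0.64)]
adapter_small [(array([470.2, -49.5, 208.1]), 0.73)]
adapter_big [(array([522.8,  81.8, 212.3]), 0.58)]
camera_stand [(array([770.7, 110.4, 213.4]), 0.85)]
index_base [(array([539. ,   9. , 169.4]), 0.92)]
focus [(array([541.9,   1.1, 265.4]), 0.62), (array([599.3, 273. , 173.5]), 0.52)]
big_nest [(array([524.1,  83.6, 202.3]), 0.58)]
tape_roll [(array([477. , 282.2, 178.1]), 0.72), (array([541.5,   3.4, 265.3]), 0.66)]
spool [(array([600.9, 273.6, 175.9]), 0.97), (array([521.6,  84.7, 203.5]), 0.47)]
parts_tub [(array([ 554.9, -293.5,  175.1]), 0.74), (array([536.6,   9.9, 171. ]), 0.72)]
```

View pics/side0.png

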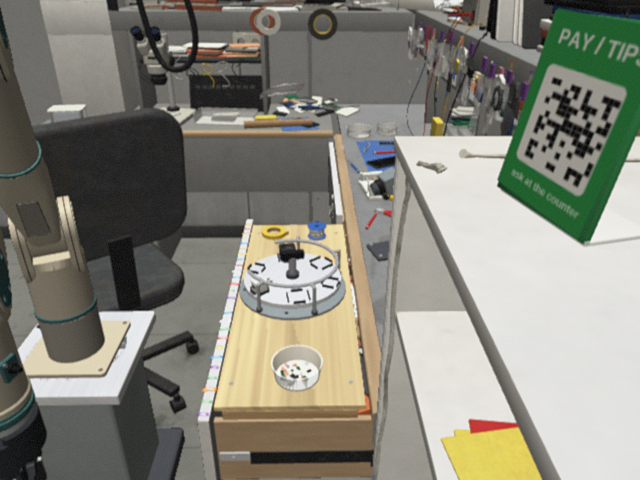

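View pics/top0.png

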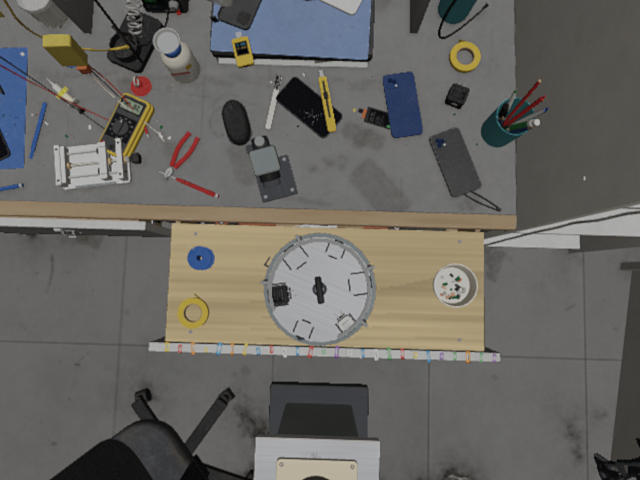

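```bash
python3 - <<'E'
import cv2,numpy as np
t=cv2.imread('pics/top0.png')[125:350,225:400]; s=cv2.imread('pics/side0.png')
a=cv2.resize(t,None,fx=2.6,fy=2.6,interpolation=3)
b=cv2.resize(s[215:325,230:355],None,fx=2.7,fy=2.7,interpolation=3); c=cv2.resize(s[160:235,340:440],None,fx=3.3,fy=3.3,interpolation=3)
o=np.zeros((590,800,3),np.uint8); o[:a.shape[0],:a.shape[1]]=a; o[:b.shape[0],458:458+b.shape[1]]=b[:,:342]; o[310:310+c.shape[0],458:458+c.shape[1]]=c[:,:342]
cv2.imwrite('pics/crop1.png',o)
E
```

```text
(no output)
```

View pics/crop1.png

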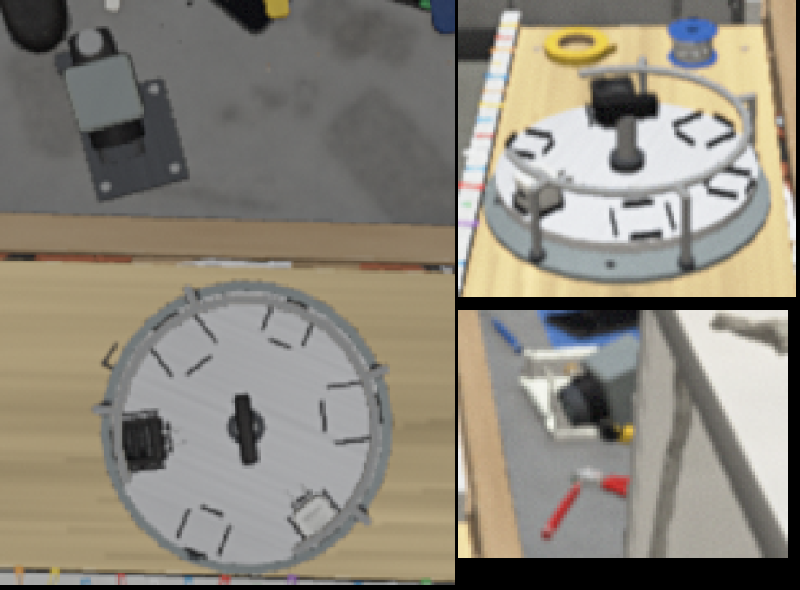

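```bash
python3 - <<'E'
from h import *
p=imaging.snapshot('top'); s=imaging.snapshot('side')
def plane(p,uv,z):
    o,d=ray(p,uv); return (o+d*(z-o[2])/d[2])[:2]
for n,z in (('table_handle',275),('adapter_small',236),('adapter_big',238)):
    r=models.regions_of(p,n)
    for q in r[:2]:
        v,u=np.nonzero(q['pixels']); P=np.array([plane(p,(a,b),z) for a,b in zip(u,v)],np.float32)
        print(n,q['conf'],len(u),P.mean(0),cv2.minAreaRect(P), (u.min(),u.max(),v.min(),v.max()))
for n in ('camera_stand',):
  for pic in (p,s):
    print(find(pic,n),find(pic,n,'look_for'))
    r=models.regions_of(pic,n)
    for q in r[:2]:
        v,u=np.nonzero(q['pixels']); print(q['conf'],len(u),u.min(),u.max(),v.min(),v.max())
for k in range(3):
    for c in ('top','side'):
        q=imaging.snapshot(c)
        print(c,[find(q,n)[:1] for n in ('table_handle','pin_tips','adapter_small','camera_stand')])
a=cv2.resize(p['image'][130:205,240:302],None,fx=6.4,fy=6.4,interpolation=cv2.INTER_CUBIC)
b=cv2.resize(s['image'][165:215,350:402],None,fx=7,fy=7,interpolation=cv2.INTER_CUBIC)
o=np.zeros((480,800,3),np.uint8);o[:a.shape[0],:a.shape[1]]=a;o[:b.shape[0],400:400+b.shape[1]]=b
cv2.imwrite('pics/crop2.png',o[:,:,::-1])
E
```

```text
table_handle 0.77 7140 [536.5   2.6] ((534.689697265625, 3.7367706298828125), (200.42465209960938, 189.98098754882812), 1.7543983459472656) (np.int64(272), np.int64(366), np.int64(241), np.int64(341))
table_handle 0.44 9691 [540.1   1.2] ((539.3779296875, 5.668724060058594), (227.809814453125, 232.41270446777344), 5.775392532348633) (np.int64(260), np.int64(376), np.int64(232), np.int64(345))
adapter_small 0.77 157 [469.6 -53.6] ((469.69189453125, -53.4756965637207), (24.919273376464844, 28.0985050201416), 46.2676887512207) (np.int64(338), np.int64(353), np.int64(315), np.int64(329))
adapter_small 0.61 2134 [789.  115.3] ((797.0880126953125, 114.55642700195312), (145.34881591796875, 83.33080291748047), 19.536867141723633) (np.int64(246), np.int64(297), np.int64(135), np.int64(201))
adapter_big 0.58 322 [523.7  84.7] ((523.6852416992188, 84.51455688476562), (41.62586212158203, 35.737972259521484), 2.2988340854644775) (np.int64(272), np.int64(289), np.int64(284), np.int64(304))
[(array([774.5, 109.6, 214.8]), 0.94), (array([602.1, 270.4, 175. ]), 0.48)] []
0.71 2106 245 297 135 201
[] 
[... 320 characters left out ...]
ay([474. , -50.8, 206.5]), 0.53)], [(array([781.8, 102.1, 207.8]), 0.88)]]
top [[(array([540.7,   6.8, 265.9]), 0.64)], [(array([491.8, -33.4, 217.7]), 0.69)], [(array([471.9, -44.5, 204. ]), 0.71)], [(array([773.4, 111.1, 214. ]), 0.93)]]
side [[(array([539.7,   5.3, 261.9]), 0.83)], [], [(array([474. , -50.6, 209.6]), 0.49)], [(array([782.3, 107.1, 212.2]), 0.86)]]
top [[(array([540.6,   4.1, 264.3]), 0.91)], [(array([488.4, -31.5, 218.7]), 0.71)], [(array([471. , -49.9, 208.4]), 0.53)], [(array([772.3, 106.6, 213.3]), 0.76)]]
side [[(array([541. ,   2.5, 267. ]), 0.58)], [(array([492.3, -38.1, 224.9]), 0.55)], [(array([473.4, -52.9, 208.5]), 0.75)], [(array([783.5, 105.7, 204.6]), 0.89)]]
```

View pics/crop2.png

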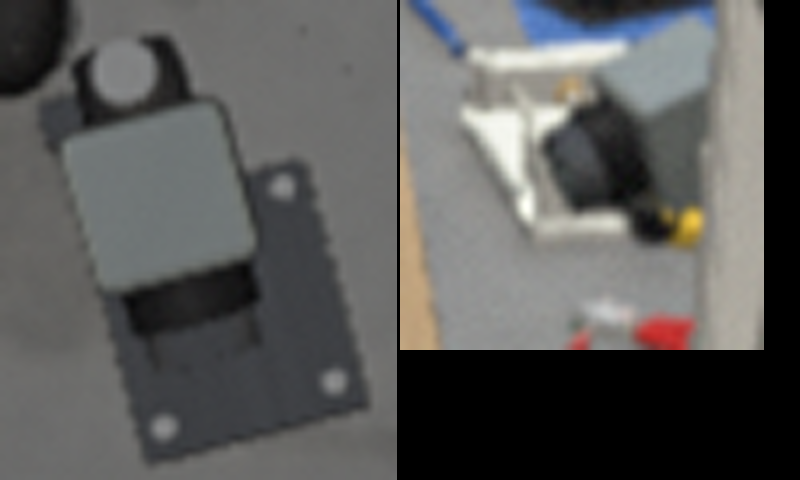

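```bash
cat > cam.py <<'E'
from h import *
from scipy.optimize import least_squares
p=imaging.snapshot('top'); s=imaging.snapshot('side')
T=lambda x,y:np.array([x/6.4+240-.42,y/6.4+130-.42]); S=lambda x,y:np.array([(x-400)/7+350-.43,y/7+165-.43])
obs=[(p,T(150,463),('b',-45,40)),(p,T(368,405),('b',-45,-40)),(p,T(305,160),('b',45,-40)),
 (p,T(131,318),('l',16,0)),(p,T(260,288),('l',-16,0)),(p,T(200,325),('l',0,16)),(s,S(583,168),('l',0,0)),(s,S(563,137),('l',16,0) if 0 else ('l',0,0))][:7]
a=np.radians(20)
def pt(v,k):
    x,y,w,dx,z=v; c,s_=np.cos(w),np.sin(w)
    if k[0]=='b': l=np.array([k[1],k[2],0]);zz=221
    else: l=np.array([dx-k[2]*np.sin(a),k[1],k[2]*np.cos(a)]);zz=z
    return np.array([x+c*l[0]-s_*l[1],y+s_*l[0]+c*l[1],zz+l[2]])
f=lambda v:np.concatenate([proj(q,pt(v,k))-o for q,o,k in obs])
r=least_squares(f,[775,108,.25,-40,420]); v=r.x
print(v, 'deg',np.degrees(v[2])); print(r.fun.reshape(-1,2))
L=pt(v,('l',0,0)); ax=np.array([np.cos(v[2])*np.cos(a),np.sin(v[2])*np.cos(a),np.sin(a)])
print('lens',L,'focus',L-80*ax,'axis',ax)
g=cv2.cvtColor(p['image'],cv2.COLOR_RGB2GRAY); c=proj(p,[541,5,275]).astype(int)
m=np.zeros_like(g); m[c[1]-22:c[1]+22,c[0]-16:c[0]+16]=1
vv,uu=np.nonzero((g<60)&(m>0))
def plane(p,uv,z):
    o,d=ray(p,uv); return (o+d*(z-o[2])/d[2])[:2]
P=np.array([plane(p,q,275) for q in zip(uu,vv)],np.float32); print(len(P),P.mean(0),cv2.minAreaRect(P)); C=np.cov(P.T); e,V=np.linalg.eigh(C); print(np.degrees(np.arctan2(V[1,1],V[0,1])))
st=telemetry.read_state(); print(st['t'],np.round(st['orientation'],4))
E
python3 cam.py
```

```text
[774.  107.9   0.3 -37.5 386.2] deg 16.74116827785335
[[-0.7  0.5]
 [ 0.8  0.1]
 [ 0.2 -0.7]
 [ 1.7  0.8]
 [-1.3  1. ]
 [-0.7 -1.5]
 [ 0.3 -0.1]]
lens [738.1  97.1 386.2] focus [666.1  75.5 358.8] axis [0.9 0.3 0.3]
171 [537.2   3.6] ((537.1177368164062, 2.0898523330688477), (51.34563446044922, 21.401033401489258), 10.017712593078613)
-170.84298613643665
3.35 [[ 0.9  0.4  0. ]
 [ 0.4 -0.9  0. ]
 [ 0.   0.  -1. ]]
```

```bash
cat > go.py <<'E'
import sys
from h import *
def plan(target,psi=None):
    s=telemetry.read_state(); R=np.array(s['orientation']); q=np.degrees(np.arctan2(R[1,1],R[0,1]))
    print('t %.2f'%s['t'],'pos',s['tool_pos'],'psi %.1f'%q,'J',np.round(s['joints'],2),'gap %.1f F %.1f'%(s['finger_gap'],s['finger_force']),'wf',s['wrist_force'])
    if psi is not None:
        print('turn units',round((q-psi)/4,2)); q=psi
    a=np.radians(q); X=np.array([-np.sin(a),np.cos(a),0]);Y=np.array([np.cos(a),np.sin(a),0]);Z=np.array([0,0,-1.])
    d=np.array(target)-s['tool_pos']; print('units xyz',np.round(np.array([X@d,Y@d,Z@d])/40,2))
if __name__=='__main__':
    v=list(map(float,sys.argv[1:])); plan(v[:3],v[3] if len(v)>3 else None)
E
python3 go.py 540.5 4.5 375 -80.5
```

```text
t 3.35 pos [ 234.9 -606.1  303.9] psi -68.8 J [ 1.1  0.6  0.   1.5 -0.   1.  -0. ] gap 85.6 F 0.0 wf [-0.4  0.5 -0.3]
turn units 2.92
units xyz [ 10.1 -13.8  -1.8]
```

Call:
{"fn": "move_arm", "kwargs": {
  "plan": [
    [1,0,0,-0.5,0.73],
    [1,0,0,-0.5,0.73],
    [1,0,0,-0.4,0.73],
    [1,0,0,-0.4,0.73],
    [1,0.56,-0.76,0,0],
    [1,0.56,-0.76,0,0],
    [1,0.56,-0.76,0,0],
    [1,0.56,-0.76,0,0],
    [1,0.56,-0.76,0,0],
    [1,0.56,-0.76,0,0],
    [1,0.56,-0.76,0,0],
    [1,0.56,-0.76,0,0]
  ]
}}

```text
t: 4.85
tool_pos: [372.0, -335.5, 376.1]
orientation: [[0.986, 0.165, 0.001], [0.165, -0.986, -0.0], [0.0, 0.0, -1.0]]
wrist_force: [0.9, 0.4, 0.5]
finger_gap: 85.6
finger_force: 0.0
```

```bash
python3 go.py 540.5 4.5 375 -80.5
```

```text
t 4.85 pos [ 372.  -335.5  376.1] psi -80.5 J [ 0.6  0.3  0.1  1.8 -0.   1.  -0.7] gap 85.6 F 0.0 wf [0.9 0.4 0.5]
turn units 0.0
units xyz [ 5.6 -7.7  0. ]
```

Call:
{"fn": "move_arm", "kwargs": {
  "plan": [
    [0.2,0.56,-0.77,0,0],
    [0.2,0.56,-0.77,0,0],
    [0.2,0.56,-0.77,0,0],
    [0.2,0.56,-0.77,0,0],
    [0.2,0.56,-0.77,0,0],
    [0.2,0.56,-0.77,0,0],
    [0.2,0.56,-0.77,0,0],
    [0.2,0.56,-0.77,0,0],
    [0.2,0.56,-0.77,0,0],
    [0.2,0.56,-0.77,0,0],
    [0.2,0,0,0,0],
    [0.2,0,0,0,0]
  ]
}}

```text
t: 6.35
tool_pos: [541.3, 3.5, 375.8]
orientation: [[0.986, 0.165, -0.0], [0.165, -0.986, -0.001], [-0.001, 0.001, -1.0]]
wrist_force: [0.5, -0.1, -0.0]
finger_gap: 51.0
finger_force: 0.0
```

```bash
python3 go.py 540.5 4.5 320 -80.5; python3 - <<'E'
from h import *
p=imaging.snapshot('side'); s=imaging.snapshot('top')
a=cv2.resize(p['image'][200:325,225:365],None,fx=2.8,fy=2.8,interpolation=cv2.INTER_CUBIC)
b=cv2.resize(s['image'][210:350,250:390],None,fx=2.8,fy=2.8,interpolation=cv2.INTER_CUBIC)
o=np.zeros((400,800,3),np.uint8);o[:a.shape[0],:a.shape[1]]=a;o[:b.shape[0],400:400+b.shape[1]]=b
cv2.imwrite('pics/crop3.png',o[:,:,::-1])
E
```

```text
t 6.35 pos [541.3   3.5 375.8] psi -80.5 J [-0.   0.4 -0.1  1.7  0.   1.  -1.5] gap 51.0 F 0.0 wf [ 0.5 -0.1 -0. ]
turn units -0.0
units xyz [-0.  -0.   1.4]
```

View pics/crop3.png

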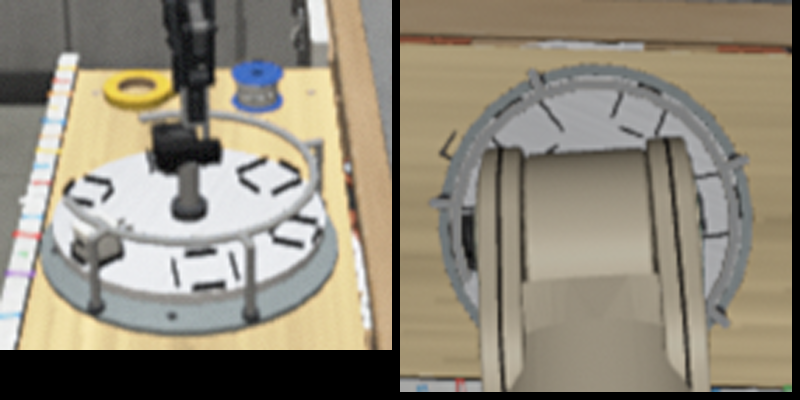

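The side crop shows the fingers directly over the black bar (about (187,140) in the crop); the top view is blocked by the wrist. Descend and grip.

Call:
{"fn": "move_arm", "kwargs": {
  "plan": [
    [0.2,0,0,0.35,0],
    [0.2,0,0,0.35,0],
    [0.2,0,0,0.35,0],
    [0.2,0,0,0.35,0],
    [0.2,0,0,0,0],
    [-1,0,0,0,0],
    [-1,0,0,0,0],
    [-1,0,0,0,0],
    [-1,0,0,0,0]
  ],
  "grip_force": 30
}}

```text
t: 7.58
tool_pos: [541.8, 5.1, 320.6]
orientation: [[0.986, 0.166, 0.001], [0.166, -0.986, 0.001], [0.001, -0.001, -1.0]]
wrist_force: [-1.0, 3.9, 3.9]
finger_gap: 16.2
finger_force: 29.4
```

Call:
{"fn": "move_arm", "kwargs": {
  "plan": [
    [-1,0,0,0,0.4],
    [-1,0,0,0,0.8],
    [-1,0,0,0,0.8],
    [-1,0,0,0,0.8],
    [-1,0,0,0,0.8],
    [-1,0,0,0,0.8],
    [-1,0,0,0,0.8],
    [-1,0,0,0,0.8],
    [-1,0,0,0,0.8],
    [-1,0,0,0,0.8],
    [-1,0,0,0,0.8]
  ]
}}

```text
t: 8.95
tool_pos: [541.6, 3.4, 320.6]
orientation: [[0.912, -0.411, 0.001], [-0.411, -0.912, -0.001], [0.001, 0.001, -1.0]]
wrist_force: [-1.6, 1.1, 6.3]
finger_gap: 16.3
finger_force: 29.7
```

```bash
python3 go.py 541 5 320
```

```text
t 8.95 pos [541.6   3.4 320.6] psi -114.3 J [-0.1  0.5  0.1  1.8 -0.1  0.9 -2. ] gap 16.3 F 29.7 wf [-1.6  1.1  6.3]
units xyz [-0. -0.  0.]
```

Call:
{"fn": "move_arm", "kwargs": {
  "plan": [
    [-1,0,0,0,0.8],
    [-1,0,0,0,0.8],
    [-1,0,0,0,0.8],
    [-1,0,0,0,0.8],
    [-1,0,0,0,0.8],
    [-1,0,0,0,0.8],
    [-1,0,0,0,0.8],
    [-1,0,0,0,0.6],
    [-1,0,0,0,0.4],
    [-1,0,0,0,0]
  ]
}}

```text
t: 10.2
tool_pos: [540.8, 2.3, 320.6]
orientation: [[0.634, -0.773, -0.001], [-0.773, -0.634, -0.002], [0.001, 0.002, -1.0]]
wrist_force: [-3.6, -1.3, 7.6]
finger_gap: 16.1
finger_force: 29.8
```

```bash
python3 go.py 541 5 320
```

```text
t 10.20 pos [540.8   2.3 320.6] psi -140.6 J [-0.2  0.5  0.2  1.8 -0.1  0.9 -2.4] gap 16.1 F 29.8 wf [-3.6 -1.3  7.6]
units xyz [-0.1 -0.1  0. ]
```

Call:
{"fn": "move_arm", "kwargs": {
  "plan": [
    [0,0,0,0,0],
    [0,0,0,0,0],
    [0,0,0,0,0],
    [0,0,0,0,0],
    [0,0,0,-0.4,0],
    [0,0,0,-0.5,0],
    [0,0,0,-0.6,0],
    [0,-0.6,0.6,0,-0.9],
    [0,-0.6,0.6,0,-0.9],
    [0,-0.6,0.6,0,-0.9],
    [0,0,0,0,-0.9],
    [0,0,0,0,-0.9]
  ]
}}

```text
t: 11.7
tool_pos: [439.6, 7.5, 380.2]
orientation: [[0.845, -0.535, 0.001], [-0.535, -0.845, 0.0], [0.001, -0.0, -1.0]]
wrist_force: [-0.4, 0.7, 0.5]
finger_gap: 43.4
finger_force: 0.0
```

```bash
python3 go.py 460 40 320; python3 - <<'E'
from h import *
s=imaging.snapshot('top'); p=imaging.snapshot('side')
for n in ('table_handle','pin_tips','adapter_small','adapter_big','big_nest'): print(n,find(s,n)[:1],find(p,n)[:1])
a=cv2.resize(p['image'][200:325,225:365],None,fx=2.8,fy=2.8,interpolation=cv2.INTER_CUBIC)
b=cv2.resize(s['image'][210:350,250:390],None,fx=2.8,fy=2.8,interpolation=cv2.INTER_CUBIC)
o=np.zeros((400,800,3),np.uint8);o[:a.shape[0],:a.shape[1]]=a;o[:b.shape[0],400:400+b.shape[1]]=b
cv2.imwrite('pics/crop4.png',o[:,:,::-1])
E
```

```text
t 11.70 pos [439.6   7.5 380.2] psi -122.4 J [-0.2  0.2  0.2  2.  -0.1  0.9 -2.2] gap 43.4 F 0.0 wf [-0.4  0.7  0.5]
units xyz [-0.  -1.   1.5]
table_handle [(array([541.4,   3.4, 264.1]), 0.9)] [(array([540.1,   3.6, 262.7]), 0.59)]
pin_tips [(array([481.5,  25.9, 218.7]), 0.48)] [(array([483.5, 280.4, 175.7]), 0.5)]
adapter_small [(array([455.5,  34.5, 205.5]), 0.54)] [(array([460.1,  31.4, 205.2]), 0.6)]
adapter_big [(array([597.2,  55.5, 210.3]), 0.68)] [(array([601.6,  54.1, 205.4]), 0.85)]
big_nest [(array([596.1,  54.2, 200.9]), 0.77)] [(array([603.4,  54.6, 205.1]), 0.92)]
```

View pics/crop4.png

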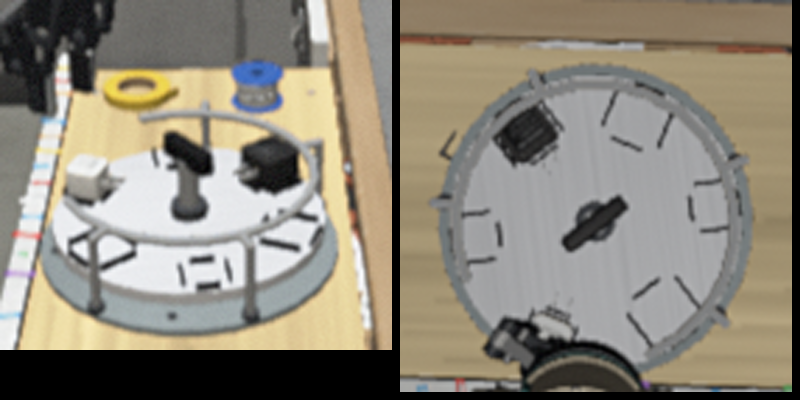

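```bash
python3 go.py 450.8 37 330 -110.5
```

```text
t 12.30 pos [440.    7.5 379.9] psi -122.5 J [-0.2  0.2  0.2  2.  -0.1  0.9 -2.2] gap 42.5 F 0.0 wf [-0.6 -0.   0.9]
turn units -3.0
units xyz [-0.  -0.8  1.2]
```

Call:
{"fn": "move_arm", "kwargs": {
  "plan": [
    [0.35,0,0,0,-0.75],
    [0.35,0,0,0,-0.75],
    [0.35,0,0,0,-0.75],
    [0.35,0,0,0,-0.75],
    [0.35,0,-0.4,0.4,0],
    [0.35,0,-0.385,0.4,0],
    [0.35,0,0,0.4,0],
    [0.35,0,0,0,0]
  ]
}}

```text
t: 13.3
tool_pos: [450.3, 37.0, 331.1]
orientation: [[0.937, -0.35, -0.003], [-0.35, -0.937, -0.0], [-0.002, 0.001, -1.0]]
wrist_force: [0.2, -0.1, -0.1]
finger_gap: 57.7
finger_force: 0.0
```

```bash
sed -i 's/precision=1/precision=2/' h.py; python3 go.py 450.8 37 290 -110.5; python3 - <<'E'
from h import *
p=imaging.snapshot('side');s=imaging.snapshot('top')
for n in ('adapter_small','pin_tips'): print(find(p,n),find(s,n))
for n in ('adapter_small',): print(find(p,n,'look_for'),find(s,n,'look_for'))
a=cv2.resize(p['image'][200:300,225:325],None,fx=4,fy=4,interpolation=cv2.INTER_CUBIC)
b=cv2.resize(s['image'][260:350,260:360],None,fx=4,fy=4,interpolation=cv2.INTER_CUBIC)
o=np.zeros((400,800,3),np.uint8);o[:a.shape[0],:a.shape[1]]=a;o[:b.shape[0],400:400+b.shape[1]]=b
cv2.imwrite('pics/crop5.png',o[:,:,::-1])
E
```

```text
t 13.30 pos [450.31  36.96 331.05] psi -110.5 J [-0.22  0.31  0.1   2.01 -0.04  0.82 -2.03] gap 57.7 F 0.0 wf [ 0.17 -0.1  -0.13]
turn units 0.0
units xyz [ 0.01 -0.01  1.03]
[(array([460.1,  31.6, 208.8]), 0.77)] [(array([598.2, 274. , 173.2]), 0.48)]
[(array([478. ,  20.9, 224.2]), 0.6)] []
[(array([459.2,  24.3, 231.6]), 0.73)] []
```

View pics/crop5.png

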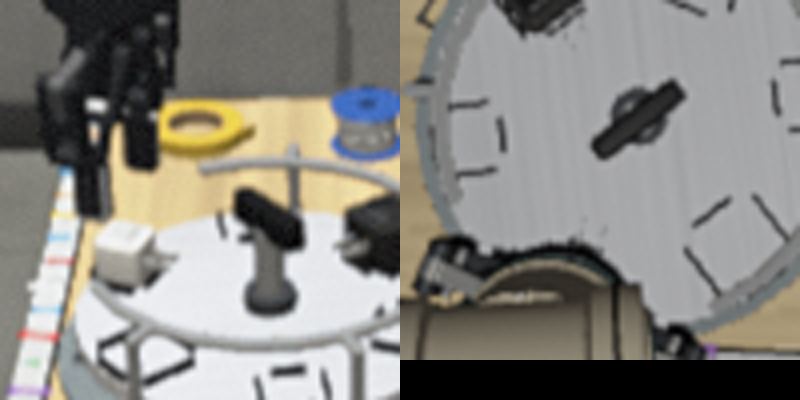

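Call:
{"fn": "move_arm", "kwargs": {
  "plan": [
    [0.35,0.03,0.02,0.3,0],
    [0.35,0,0,0.3,0],
    [0.35,0,0,0.25,0],
    [0.35,0,0,0.18,0],
    [0.35,0,0,0,0]
  ],
  "grip_force": 20
}}

```text
t: 14.32
tool_pos: [451.5, 35.7, 290.0]
orientation: [[0.937, -0.35, -0.001], [-0.35, -0.937, -0.0], [-0.001, 0.001, -1.0]]
wrist_force: [-0.3, -0.8, 0.5]
finger_gap: 57.5
finger_force: 0.0
```

Call:
{"fn": "move_arm", "kwargs": {
  "plan": [
    [-0.3,0,0,0,0],
    [-0.6,0,0,0,0],
    [-0.6,0,0,0,0],
    [-0.6,0,0,0,0]
  ],
  "grip_force": 20
}}

```text
t: 14.82
tool_pos: [452.1, 35.8, 291.1]
orientation: [[0.937, -0.35, 0.001], [-0.35, -0.937, 0.0], [0.001, -0.001, -1.0]]
wrist_force: [-0.4, 0.0, 4.2]
finger_gap: 29.3
finger_force: 21.7
```

Call:
{"fn": "move_arm", "kwargs": {
  "plan": [
    [-1,0,0,0,0],
    [-1,0,0,-0.2,0],
    [-1,0,0,-0.3,0],
    [-1,0,0,-0.4,0],
    [-1,0,0,-0.4,0],
    [-1,0,0,-0.4,0],
    [-1,0,0,-0.4,0],
    [-1,0,0,0,0],
    [-1,0,0,0,0]
  ],
  "grip_force": 30
}}

```text
t: 15.95
tool_pos: [451.4, 35.7, 374.5]
orientation: [[0.937, -0.35, -0.001], [-0.35, -0.937, -0.0], [-0.0, 0.0, -1.0]]
wrist_force: [0.9, -0.4, -1.1]
finger_gap: 29.1
finger_force: 30.4
```

```bash
python3 go.py 620 -40 375 -74.5; python3 - <<'E'
from h import *
for i in range(2):
  p=imaging.snapshot('side');s=imaging.snapshot('top')
  for n in ('table_handle','adapter_small','pin_tips','adapter_big'): print(n,find(p,n)[:1],find(s,n)[:1])
a=cv2.resize(p['image'][190:290,225:325],None,fx=4,fy=4,interpolation=cv2.INTER_CUBIC)
b=cv2.resize(s['image'][225:325,260:360],None,fx=4,fy=4,interpolation=cv2.INTER_CUBIC)
cv2.imwrite('pics/crop6.png',np.hstack([a,b])[:,:,::-1])
E
```

```text
t 15.95 pos [451.45  35.72 374.45] psi -110.5 J [-0.22  0.26  0.11  1.94 -0.03  0.94 -2.03] gap 29.1 F 30.4 wf [ 0.94 -0.38 -1.11]
turn units -9.0
units xyz [ 3.55  2.95 -0.01]
table_handle [(array([537.1,   2.8, 263. ]), 0.68)] [(array([542.9,   5.2, 263.3]), 0.68)]
adapter_small [(array([459.1,  29.2, 288. ]), 0.59)] []
pin_tips [(array([479.2,  20.8, 309.3]), 0.48)] []
adapter_big [(array([603.1,  53.9, 204.2]), 0.53)] [(array([599.4,  52.8, 208.1]), 0.72)]
table_handle [(array([540.3,   5.1, 263. ]), 0.68)] [(array([539.9,   4.2, 262.6]), 0.57)]
adapter_small [(array([459.9,  32.4, 291.8]), 0.48)] []
pin_tips [(array([482.5,  24.1, 306.9]), 0.62)] []
adapter_big [(array([600.4,  53.3, 210.4]), 0.54)] [(array([596.8,  56. , 208.9]), 0.55)]
```

View pics/crop6.png

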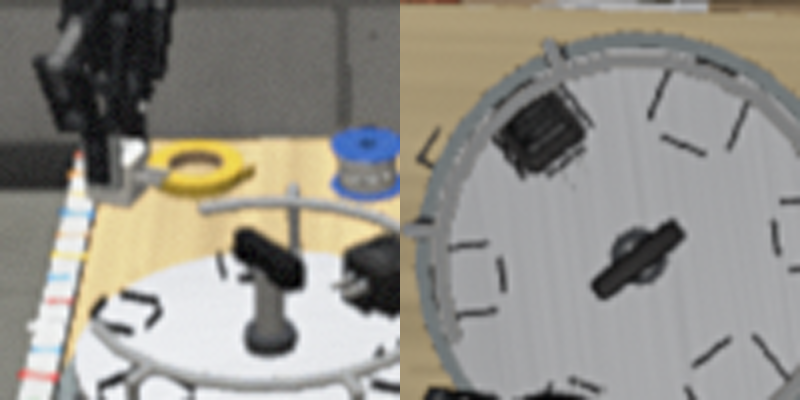

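Call:
{"fn": "move_arm", "kwargs": {
  "plan": [
    [-1,0,0,-0.4,-0.73],
    [-1,0,0,-0.4,-0.73],
    [-1,0,0,0,-0.73],
    [-1,0,0,0,-0.73],
    [-1,0,0,0,-0.73],
    [-1,0,0,0,-0.73],
    [-1,0,0,0,-0.75],
    [-1,0.4,0.6,0,0],
    [-1,0.6,0.65,0,0],
    [-1,0.6,0.65,0,0],
    [-1,0.6,0.65,0,0],
    [-1,0.6,0.65,0,0]
  ]
}}

```text
t: 18.45
tool_pos: [564.6, -93.0, 406.6]
orientation: [[1.0, 0.001, -0.0], [0.001, -1.0, 0.0], [-0.0, -0.0, -1.0]]
wrist_force: [0.1, -0.4, -1.4]
finger_gap: 29.4
finger_force: 30.4
```

Call:
{"fn": "move_arm", "kwargs": {
  "plan": [
    [-1,0.6,0.65,0,0],
    [-1,0.6,0,0,0],
    [-1,0.6,0,0,0],
    [-1,0.4,0,0,0],
    [-1,0,0,0,0],
    [-1,0,0,0,0]
  ]
}}

```text
t: 19.2
tool_pos: [651.2, -118.2, 406.5]
orientation: [[1.0, 0.0, -0.001], [0.0, -1.0, -0.0], [-0.001, 0.0, -1.0]]
wrist_force: [0.2, -0.8, -1.7]
finger_gap: 29.0
finger_force: 30.4
```

```bash
python3 go.py 653 -120 290 -90; python3 - <<'E'
from h import *
for i in range(3):
  p=imaging.snapshot('side');s=imaging.snapshot('top')
  for n in ('adapter_small','pin_tips'): print(n,find(p,n)[:1],find(s,n)[:1])
print(find(p,'adapter_big')[:1],find(s,'adapter_big')[:1],find(s,'big_nest')[:1])
a=cv2.resize(p['image'][205:305,280:400],None,fx=3.3,fy=3.3,interpolation=cv2.INTER_CUBIC)
b=cv2.resize(s['image'][185:285,320:440],None,fx=3.3,fy=3.3,interpolation=cv2.INTER_CUBIC)
cv2.imwrite('pics/crop7.png',np.hstack([a,b])[:,:,::-1])
E
```

```text
t 19.20 pos [ 651.18 -118.22  406.5 ] psi -90.0 J [ 0.08  0.57  0.11  1.34 -0.06  1.24 -1.38] gap 29.0 F 30.4 wf [ 0.22 -0.77 -1.66]
turn units 0.0
units xyz [0.05 0.04 2.91]
adapter_small [(array([ 657.9, -120.1,  323.5]), 0.73)] []
pin_tips [(array([ 681.1, -120.7,  340.2]), 0.7)] []
adapter_small [(array([ 657.1, -122.5,  322. ]), 0.63)] []
pin_tips [(array([ 682. , -121.4,  339.9]), 0.44)] []
adapter_small [(array([ 659.5, -123.2,  322. ]), 0.68)] []
pin_tips [(array([ 682.1, -121.3,  339.6]), 0.62)] []
[(array([603.1,  53.1, 204.8]), 0.75)] [(array([597.9,  53.6, 209.9]), 0.55)] [(array([597.2,  53.4, 200.2]), 0.59)]
```

View pics/crop7.png

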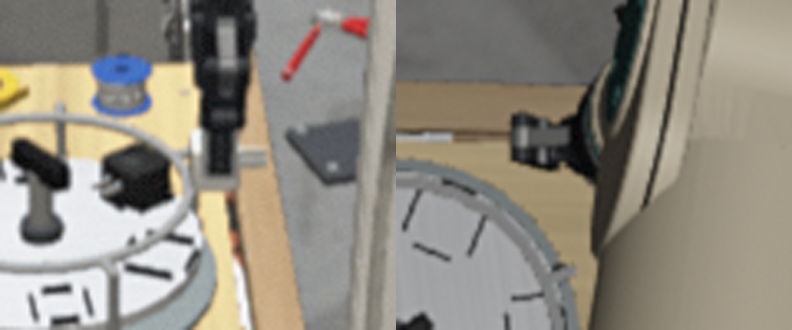

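Call:
{"fn": "move_arm", "kwargs": {
  "plan": [
    [-1,0.1,0,0.4,0],
    [-1,0,0,0.5,0],
    [-1,0,0,0.5,0],
    [-1,0,0,0.5,0],
    [-1,0,0,0.5,0],
    [-1,0,0,0.4,0],
    [-1,0,0,0.1,0],
    [-1,0,0,0,0],
    [-1,0,0,0,0]
  ],
  "grip_force": 20
}}

```text
t: 21.38
tool_pos: [656.3, -118.2, 291.6]
orientation: [[1.0, 0.0, 0.002], [0.0, -1.0, -0.0], [0.002, 0.0, -1.0]]
wrist_force: [-0.4, 0.5, -0.7]
finger_gap: 29.4
finger_force: 30.4
```

Call:
{"fn": "move_arm", "kwargs": {
  "plan": [
    [-1,0,0,0.06,0],
    [-1,0,0,0.06,0],
    [-1,0,0,0.06,0],
    [-1,0,0,0,0]
  ]
}}

```text
t: 21.88
tool_pos: [655.7, -118.1, 283.2]
orientation: [[1.0, 0.0, -0.001], [0.0, -1.0, 0.0], [-0.001, -0.0, -1.0]]
wrist_force: [-0.7, -0.6, 0.2]
finger_gap: 29.2
finger_force: 30.4
```

Call:
{"fn": "move_arm", "kwargs": {
  "plan": [
    [-1,0,0,0.06,0],
    [-1,0,0,0.06,0],
    [-1,0,0,0,0]
  ]
}}

```text
t: 22.25
tool_pos: [655.7, -118.2, 281.2]
orientation: [[1.0, 0.0, 0.001], [0.0, -1.0, -0.0], [0.001, 0.0, -1.0]]
wrist_force: [-6.0, 0.7, 11.5]
finger_gap: 29.2
finger_force: 32.2
```

Call:
{"fn": "move_arm", "kwargs": {
  "plan": [
    [-1,0,0,0.06,0],
    [-1,0,0,0.06,0],
    [-1,0,0,0,0]
  ],
  "grip_force": 20
}}

```text
t: 22.62
tool_pos: [655.5, -118.3, 276.7]
orientation: [[1.0, 0.0, 0.001], [0.0, -1.0, 0.0], [0.001, -0.0, -1.0]]
wrist_force: [-5.6, 2.0, 13.7]
finger_gap: 29.4
finger_force: 33.8
```

```bash
cat > look.py <<'E'
from h import *
from go import plan
import sys
N=int(sys.argv[1]); plan([0,0,0]); A=[];B=[];D=[];E=[]
for i in range(N):
  p=imaging.snapshot('side'); s=imaging.snapshot('top')
  for q,a,b in ((p,A,B),(s,D,E)):
    x=find(q,'adapter_small')[:1]; y=find(q,'pin_tips')[:1]
    T=telemetry.read_state()['tool_pos']
    for r,l in ((x,a),(y,b)):
        if r and np.linalg.norm(r[0][0]-T-[0,0,-75])<60: l.append(r[0][0])
m=lambda l:(len(l),np.mean(l,0)) if l else 0
print('side',m(A),m(B),'top',m(D),m(E))
if A and B: d=np.mean(B,0)-np.mean(A,0); print('line elev',np.degrees(np.arctan2(d[2],np.hypot(*d[:2]))),'pitch',np.degrees(np.arctan2(d[2],np.hypot(*d[:2])))-34.5, 'az',np.degrees(np.arctan2(d[1],d[0])))
if len(sys.argv)>2:
  T=telemetry.read_state()['tool_pos']+[10,0,-70]
  o=[]
  for q in (p,s):
    u,v=proj(q,T).astype(int); o.append(cv2.resize(q['image'][v-40:v+40,u-40:u+40],(400,400),interpolation=cv2.INTER_CUBIC))
  cv2.imwrite('pics/'+sys.argv[2]+'.png',np.hstack(o)[:,:,::-1])
E
python3 look.py 4
```

```text
t 22.62 pos [ 655.53 -118.26  276.68] psi -90.0 J [ 0.08  0.68  0.09  1.5  -0.07  0.96 -1.37] gap 29.4 F 33.8 wf [-5.65  1.95 13.7 ]
units xyz [-16.39  -2.96   6.92]
side (3, array([ 667.83, -121.83,  194.33])) (4, array([ 685.7, -121.1,  215. ])) top 0 0
line elev 49.132197562617094 pitch 14.632197562617094 az 2.3503731645487282
```

Call:
{"fn": "move_arm", "kwargs": {
  "plan": [
    [-1,0,0,0.05,0],
    [-1,0,0,0.04,0],
    [-1,0,0,0,0]
  ]
}}

```text
t: 24.2
tool_pos: [655.5, -118.3, 273.3]
orientation: [[1.0, 0.0, 0.001], [0.0, -1.0, 0.0], [0.001, -0.0, -1.0]]
wrist_force: [-6.5, 1.3, 14.8]
finger_gap: 29.0
finger_force: 35.2
```

```bash
python3 look.py 5
```

```text
t 24.20 pos [ 655.49 -118.3   273.27] psi -90.0 J [ 0.08  0.68  0.09  1.5  -0.07  0.96 -1.37] gap 29.0 F 35.2 wf [-6.48  1.35 14.85]
units xyz [-16.39  -2.96   6.83]
side (5, array([ 670.26, -120.54,  194.  ])) (3, array([ 684.67, -122.83,  216.1 ])) top 0 0
line elev 56.5714732726399 pitch 22.0714732726399 az -9.044772078517704
```

Call:
{"fn": "move_arm", "kwargs": {
  "plan": [
    [-1,0,0,-0.3,0],
    [-1,0,0,-0.4,0],
    [-1,0,0,-0.4,-0.43],
    [-1,0,0,-0.4,-0.43],
    [-1,0,0,-0.4,-0.43],
    [-1,0,0,-0.4,-0.43],
    [-1,0,0,-0.4,-0.43],
    [-1,0,0,-0.4,-0.43],
    [-1,0,0,-0.4,-0.43],
    [-1,0,0,0,-0.43],
    [-1,0,0,0,-0.43]
  ],
  "grip_force": 30
}}

```text
t: 27.08
tool_pos: [655.6, -118.1, 409.8]
orientation: [[0.963, 0.269, -0.001], [0.269, -0.963, 0.0], [-0.001, -0.0, -1.0]]
wrist_force: [-0.1, -0.3, -0.8]
finger_gap: 29.4
finger_force: 33.2
```

```bash
python3 go.py 637 67.5 417 -74.5; python3 look.py 3
```

```text
t 27.07 pos [ 655.6  -118.09  409.81] psi -74.4 J [ 0.12  0.57  0.03  1.32 -0.02  1.25 -1.15] gap 29.4 F 33.2 wf [-0.11 -0.35 -0.79]
turn units 0.03
units xyz [ 0.79 -4.6  -0.18]
t 27.07 pos [ 655.6  -118.09  409.81] psi -74.4 J [ 0.12  0.57  0.03  1.32 -0.02  1.25 -1.15] gap 29.4 F 33.2 wf [-0.11 -0.35 -0.79]
units xyz [-14.99  -7.26  10.25]
side (3, array([ 670.  , -118.  ,  330.53])) (2, array([ 683.85, -111.4 ,  353.3 ])) top 0 0
line elev 56.02444799646846 pitch 21.52444799646846 az 25.479401045621955
```

Call:
{"fn": "move_arm", "kwargs": {
  "plan": [
    [-1,0.08,-0.4,-0.02,0],
    [-1,0.08,-0.5,-0.02,0],
    [-1,0.09,-0.5,-0.02,0],
    [-1,0.09,-0.6,-0.02,0],
    [-1,0.09,-0.6,-0.02,0],
    [-1,0.09,-0.6,-0.02,0],
    [-1,0.09,-0.5,-0.02,0],
    [-1,0.09,-0.5,-0.02,0],
    [-1,0.09,-0.4,-0.02,0],
    [-1,0,0,0,0],
    [-1,0,0,0,0]
  ]
}}

```text
t: 29.35
tool_pos: [637.2, 66.5, 417.5]
orientation: [[0.964, 0.266, 0.0], [0.266, -0.964, -0.001], [-0.0, 0.001, -1.0]]
wrist_force: [0.3, -0.0, -0.5]
finger_gap: 29.2
finger_force: 33.2
```

```bash
cat > look2.py <<'E'
from h import *
p=imaging.snapshot('side'); s=imaging.snapshot('top')
a=cv2.resize(p['image'][165:245,325:405],(560,560),interpolation=cv2.INTER_CUBIC)
b=cv2.resize(s['image'][130:262,240:297],(240,560),interpolation=cv2.INTER_CUBIC)
cv2.imwrite('pics/fin1.png',np.hstack([a,b])[:,:,::-1])
print(find(s,'focus'),find(p,'focus'))
E
python3 look.py 4; python3 look2.py
```

```text
t 29.35 pos [637.24  66.49 417.46] psi -74.6 J [-0.16  0.52  0.02  1.38 -0.01  1.24 -1.44] gap 29.2 F 33.2 wf [ 0.25 -0.02 -0.51]
units xyz [-15.8   -2.64  10.44]
side (4, array([651.2 ,  67.57, 338.27])) (3, array([665.43,  72.07, 359.8 ])) top 0 0
line elev 55.26290791120023 pitch 20.76290791120023 az 17.51432949989446
[] []
```

View pics/fin1.png

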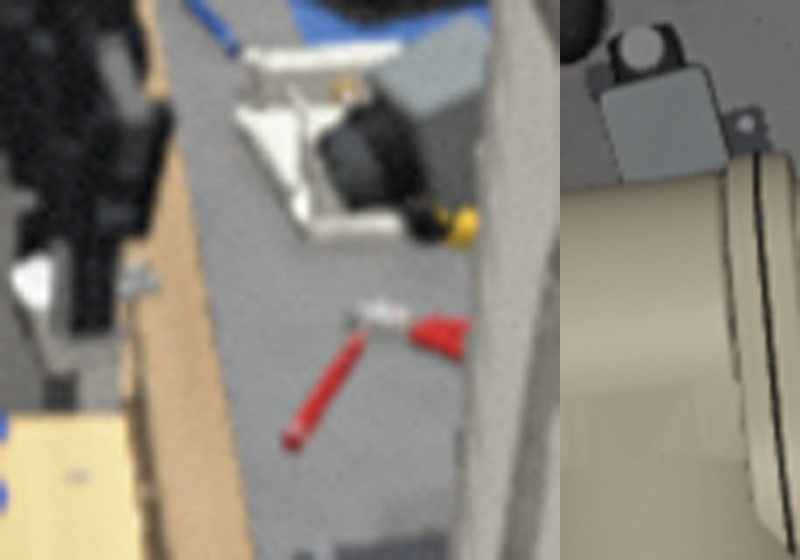

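```bash
cat > fit2.py <<'E'
exec(open('cam.py').read().split('r=least_squares')[0])
w=np.radians(16)
def F(v,full=False):
    lo=[(p,T(131,318),16,0),(p,T(260,288),-16,0),(p,T(200,325),0,16),(s,np.array([375.3,188.7]),0,0)]
    R=np.array([[np.cos(w),-np.sin(w),0],[np.sin(w),np.cos(w),0],[0,0,1]])
    return np.concatenate([proj(q,v+R@np.array([-k*np.sin(a),y,k*np.cos(a)]))-o for q,o,y,k in lo])
r=least_squares(F,[738,97,386]); L=r.x; ax=np.array([np.cos(w)*np.cos(a),np.sin(w)*np.cos(a),np.sin(a)])
print('free lens',L,'focus',L-80*ax); print(r.fun.reshape(-1,2))
for Q in (L,np.array([738.1,97.1,386.2])): print('proj lens',proj(s,Q),'focus',proj(s,Q-80*ax))
st=telemetry.read_state(); t=st['tool_pos']+np.array([29.9*np.cos(w),29.9*np.sin(w),-58]); print('tip kin',t,proj(s,t))
E
python3 fit2.py
```

```text
free lens [737.97  96.98 386.16] focus [665.7   76.25 358.79]
[[ 1.8   0.77]
 [-1.16  1.16]
 [-0.64 -1.38]
 [ 0.66 -0.21]]
proj lens [375.96 188.49] focus [345.46 202.84]
proj lens [376.01 188.46] focus [345.52 202.8 ]
tip kin [665.84  75.84 359.51] [345.54 202.64]
```

```bash
python3 -c "
from h import *
s=telemetry.read_state(); print(s['t'],s['dq'],s['finger_force'],s['wrist_force']); q=imaging.snapshot('side'); print(find(q,'adapter_big'),find(q,'big_nest'))
print(workorder.close_job())"
```

```text
30.85 [-0. -0. -0. -0.  0. -0. -0.] 33.1717711687088 [-0.33  0.3  -0.82]
[(array([601.8,  51.7, 205.6]), 0.54)] [(array([602.9,  52.1, 205.7]), 0.65)]
the job is handed in; nothing more can be done
None
```

I handed the job in at about 31 s: the table is one stop clockwise and the small adapter is held still at the inspection camera. By my measurements its pin tips are within about 5 mm of the focus point and the pins point about 21° up. The judge returned no verdict.

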